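# Close the colorimeter and hold its filter knob on the third click

## Task

The sample vial is already loaded in the colorimeter: first shut the hinged cover fully down over it, then grip the filter knob and turn it clockwise (seen from above) from rest, counting the clicks, to the third stop and not past it. The knob springs back when let go, so finish while still gripping it and holding it steady on the third stop. Leave the vial in its well and do not disturb the other vials, the tape and the marker.

Things in the scene. Friction and masses are not known exactly. Their poses are not given: they have to be found in the camera images.
- meter: Colorimeter: white box fixed on the table, 200 (its x) x 270 (its y) x 80 mm high. Origin: centre of its underside, z up; its -x side is the front, towards the robot, turned up to 0.35 rad. On its flat top deck: the vial well and grey cover at y = +66 mm; the filter knob at x = 0, y = -68 mm on a round grey dial plate (34 mm radius, 6 mm thick); a flat display strip in front.
- cover (a joint): Angle of the hinged cover: 0 = shut flat on the deck, 1.57 = upright, limit 1.9; starts at 1.2 to 1.75. A stiff hinge (about 0.12 N m) keeps it where it is left. To shut it, push its outer (rear) face forward and down; about 2 N at the free edge is enough, no latch.
- cover_hinge (a point): Hinge axis of the cover: meter x = +56, y = +66 mm, 80.5 mm above the table, parallel to the meter's y. The cover is a grey plate, 110 mm from hinge to free edge, 100 mm wide, 8 mm thick (shut: top 88.5 mm up), with a blue tab 30 mm wide, 4 mm thick, reaching 15 mm past the middle of the free edge. Shut, it points to the meter's front.
- cover_edge (a point): Middle of the cover's free edge on its outer (upper when shut) face, 110 mm from the hinge.
- well (a point): Mouth of the vial well in the deck: centre of a round hole 27 mm across and 66 mm deep, with a thin dark square painted round it.
- sample: Sample vial loaded in the well: green glass, 25 mm diameter, 60 mm tall with an orange cap; origin at the centre of its underside, 14 mm above the meter's underside. Its cap is 6 mm below the deck, so the cover shuts over it.
- filter (a joint): Knob angle, growing clockwise from above. 0 = rest (start); click stops every 0.419 rad (24 deg): 0.419, 0.838, 1.257 (third), 1.676, 2.094 (end). Dots on the deck mark rest and stops, the third large and red. Return spring: 0.10 N m at rest, 0.15 at the third stop; clicks add +-0.09 N m: stiffest 6 deg past a stop, easiest 6 deg before the next. Let go, it springs back to rest.
- knob_bar: Black grip bar of the knob, 42 mm long (its x), 14 mm thick (its y), from 92 to 124 mm above the table, on a flat black disc (22 mm radius). White line on top, towards its -x end, points at the dots; at rest it points to the meter's front. Pinch it across its thickness from above. Origin on the turning axis, 86 mm above the table; turns with the knob.
- knob_grip (a point): Point to grip: on the knob's vertical turning axis, 117 mm above the table (7 mm below the bar's top).
- spare0: Spare vial, red cap, 25 mm diameter x 60 mm, standing in the blue rack (140 x 50 x 35 mm) left of the meter; origin under its centre. Leave alone.
- spare1: Spare vial, yellow cap, same size and rack. Leave alone.
- tape: Brown roll of tape, 70 mm across, 24 mm high, lying flat to the right of the meter; origin under its centre. Leave alone.
- marker: White marker pen with green cap, 143 mm long, 15 mm thick, lying to the right of the meter; origin under its middle. Leave alone.

How it is judged (in metres and radians):
On the way, in this order (a step that is already met when the one before it is completed fails the run):
1. the cover is shut over the vial (value of joint cover below 0.04 rad and value of joint filter below 0.2 rad), for 0.2 s.
2. the knob passes to the first stop (value of joint filter above 0.36 rad).
3. the knob is held on the third stop (value of joint filter between 1.127 and 1.387 rad), for 0.3 s.
At the end, for the whole second after the job is handed in: Cover shut (joint below 0.04 rad), filter knob within 0.13 rad of the third stop (1.257 rad) and still (below 0.15 rad/s), held by the fingers (contact force above 2 N), vial upright in its well (within 6 mm of its centre, not lifted) (all of step 3 and value of joint cover below 0.04 rad and velocity of joint filter between -0.15 and 0.15 rad/s and contact force between the fingers and knob_bar above 2 N and horizontal distance between sample and well below 0.006 m and z of sample in the frame of meter below 0.02 m); the arm keeps its last pose, push and grip.
It fails at once if the knob is turned past the third stop (value of joint filter above 1.47 rad).
It fails at once if the knob is turned while the cover is open (value of joint filter above 0.25 rad and value of joint cover above 0.08 rad).
It fails at once if a bystander is disturbed (distance of any of sample, spare0, spare1, tape, marker from where it was at the start of the episode above 0.02 m).
It also fails if it takes over 58 s, if anything falls off the work surface, if the arm or the gripper's body presses on something with over 40 N, if the wrist force passes 120 N, or if a joint passes its speed limit or range.

## Robot

A 6-joint arm with a two-finger parallel gripper is mounted at the origin on the work surface. World frame = base frame: x ahead of the robot, y to its left, z up, the work surface at z = 0. Lengths are in mm, angles in rad, forces in N, time in s.
With the tool pointing down it reaches from about 350 to 975 mm from the base axis. Payload 7.1 kg.
Tool frame: the origin (TCP) lies on the front face of the gripper's body, between the roots of the fingers; the fingertips stand 80 mm ahead of it and the grasp point (between the pads) lies 61 mm ahead of it; z points along the fingers, y is the line along which they close (so a half turn about z gives the same grasp; the last joint's range is limited). The gripper opens to 88 mm and grips with 3 to 60 N. Pads are 20 mm wide; open, the fingers measure 115 mm over their backs; the gripper's body (75 mm by 178 mm) begins 61 mm behind the grasp point.
Start: joints at [-1.274, 0.423, 1.63, -0, 1.089, -0.019], TCP at [194.128, -594.07, 302.675] pointing down, gripper open.
Joint ranges: [-3, 3], [-0.9, 2.11], [0.09, 2.58], [-1.31, 4.45], [0.11, 2.69], [-2.54, 2.54]. Speed limits (rad/s): [2.39, 2.39, 3.01, 3.14, 3.14, 3.14].

## Interface

Orientations are given as a rotation vector (axis times angle).
In Python, from workcell import readout, vision, close_job gives the robot as it stands.
- The arm moves only by the tool servo_tool, never from a script. Its argument "plan" is a list that holds one entry, the list of rows, each a list of 7 numbers: the gripper command: -1 is fully open, 1 is shut, values between are in proportion, then the shift along the world's x, y, z in units of 40 mm (1.0 is 40 mm), then the turn, a rotation vector about the world's x, y, z in units of 5 degrees (1.0 is 5 degrees). A call has 1 to 5 rows; each row shifts and turns the commanded pose from where the row before left it; what a row does not reach is not made up. A row lasts 1/12 s, in which the tool goes at most 41.7 mm and 7.16 degrees, less where a joint would pass 70% of its speed; a pose out of reach is approached as far as the arm can. A call is refused whole if a number of a shift passes 1 or a number of a turn 1, either way. A call with a gripper value outside its range is refused whole. The fingers move at their own pace and stop on an object; the grip force is fixed at half the most. Time passes only in rows, so rows that do not move let the fingers close. It gives the time, the measured TCP pose, the force, the opening and the grip force at its end, in the units of the state.
- readout.get_obs(): the state, without advancing time (a new reading comes with each control period).
- vision.get_image(name): name is "scene" or "top" or "wrist"; returns the picture (420x560x3 uint8, red, green, blue); there is no depth.
- vision.camera_params(name): a dict with "fx", "fy", "cx", "cy" (pixels), "rvec" (rotation vector, rad) and "tvec" (3), from world to camera coordinates, as OpenCV has them; the wrist camera has in their place "hand_eye" (4x4, takes a point from camera to tool coordinates, whose origin is the TCP and whose axes are the flange's). Camera axes: x right, y down, z forward; pixel columns grow to the right and rows downward; lengths in mm; the calibration is good to about 2 mm. The wrist camera is an equidistant fisheye: a pixel r from the principal point sees the ray r / f radians off the axis. A picture is of the moment at which its call begins: read the wrist's pose just before it. camera_params takes no time and is no camera call.
- close_job(): hands the job in; it is judged then, once.
The state is a dict: "t": time; "qpos": joint angles; "qvel": joint speeds; "joint_torque": joint torques, N m; "ee_pos": TCP position; "orientation": TCP orientation; "ft_force": force on the tool from outside, world axes, zero at the start; "moment": the same for the moment, N m; "width": finger opening in mm; "grasp_force": force on a finger pad.
Only numpy, scipy, OpenCV 4.12 (cv2) and the standard library are available. Lean on these libraries where they do the work, as an engineer would, in place of code of your own. Each camera call takes 0.05 s, during which the arm holds its last target. There are 200 camera calls.

## Working session

There is one attempt and no reset: what is moved stays moved. The work goes in short steps, Python scripts to look and compute and a tool call to move; the robot and the scene stay as the last step left them, time stands still between calls to the robot, and variables do not carry over. Pictures are saved under pics/ and viewed, at most 10 in all, crops included, and the job is handed in when it is done.

Besides the shell and the picture viewer there is one more tool, called after ">>>" by a JSON object that holds its "fn" and its "kwargs", one argument or row to a line. servo_tool: Moves the arm, as the interface text tells. Its arguments: {"type":"object","properties":{"plan":{"type":"array"}},"required":["plan"]}

```bash
mkdir -p pics; ls; python3 - <<'E'
from workcell import readout, vision
import cv2,numpy as np
o=readout.get_obs();print({k:np.round(v,3).tolist() for k,v in o.items()})
a=vision.get_image("scene");b=vision.get_image("top")
np.save('pics/scene.npy',a);np.save('pics/top.npy',b)
cv2.imwrite('pics/s1.png',a[:,:,::-1]);cv2.imwrite('pics/t1.png',b[:,:,::-1])
for n in("scene","top","wrist"):print(vision.camera_params(n))
E
```

```text
pics
{'t': 0.0, 'qpos': [-1.274, 0.424, 1.631, -0.0, 1.089, -0.019], 'qvel': [0.0, -0.001, 0.0, 0.0, -0.0, -0.002], 'joint_torque': [-0.0, -54.463, -27.367, 0.064, 0.023, -0.0], 'ee_pos': [194.01, -593.681, 301.908], 'orientation': [-3.101, -0.494, 0.0], 'ft_force': [0.229, -1.129, -0.12], 'moment': [0.017, 0.008, -0.009], 'grasp_force': 0.0, 'width': 87.966}
{'fx': 404.6584194842843, 'fy': 404.6584194842843, 'cx': 289.2347769843582, 'cy': 218.99975340746684, 'rvec': array([ 0.7567672 ,  2.42429638, -1.31131338]), 'tvec': array([ 489.12741287,  -86.3511541 , 1206.7210297 ])}
{'fx': 483.99755357900733, 'fy': 483.99755357900733, 'cx': 272.281253888837, 'cy': 213.4294079762042, 'rvec': array([ 2.16468668, -2.13021395,  0.13668973]), 'tvec': array([  6.59185211, 590.23114193, 860.94476324])}
{'fx': 325.19226210127806, 'fy': 325.19226210127806, 'cx': 287.1229287599515, 'cy': 206.24343396912323, 'hand_eye': array([[-8.18881109e-04, -9.58253845e-01, -2.85917642e-01,
         7.96103427e+01],
       [ 9.99999602e-01, -8.86211757e-04,  1.06097130e-04,
        -7.34564396e-01],
       [-3.55051558e-04, -2.85917441e-01,  9.58254189e-01,
        -8.04776031e+01],
       [ 0.00000000e+00,  0.00000000e+00,  0.00000000e+00,
         1.00000000e+00]])}
```

View pics/s1.png

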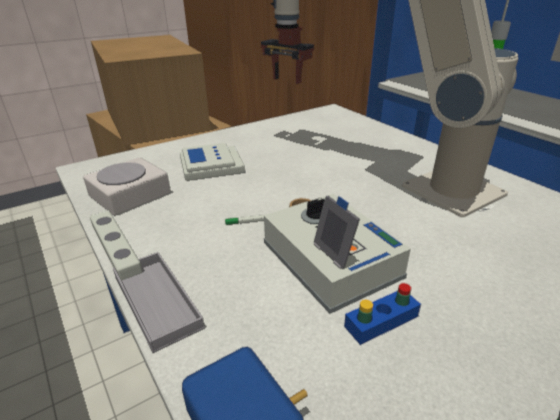

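View pics/t1.png

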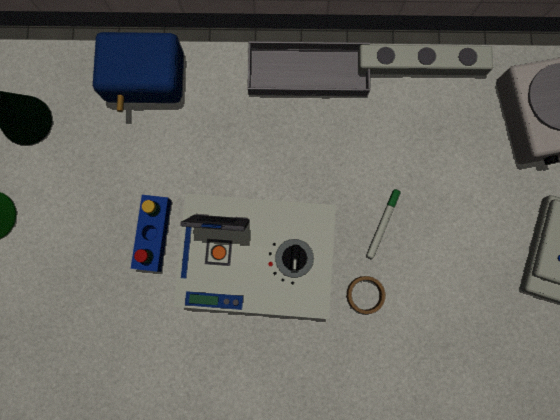

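Scene view: cover upright at about (337,230), knob behind at (317,208). Top view: dial plate at about (294,258), vial cap (218,253), red dot (270,264), cover edge along (182–250,223), tape (366,295), marker (383,225).

```bash
cat > h.py <<'E'
import numpy as np,cv2
from scipy.spatial.transform import Rotation as R
from workcell import readout, vision
def ray(n,uv):
    p=vision.camera_params(n);M=cv2.Rodrigues(p['rvec'])[0]
    d=M.T@np.array([(uv[0]-p['cx'])/p['fx'],(uv[1]-p['cy'])/p['fy'],1]);return -M.T@p['tvec'],d/np.linalg.norm(d)
def wray(o,uv):
    p=vision.camera_params('wrist');T=p['hand_eye'];v=np.array([uv[0]-p['cx'],uv[1]-p['cy']])
    r=np.linalg.norm(v);a=r/p['fx'];d=np.r_[v/max(r,1e-9)*np.sin(a),np.cos(a)]
    Q=R.from_rotvec(o['orientation']).as_matrix()
    return Q@T[:3,3]+np.array(o['ee_pos']),Q@T[:3,:3]@d
def plane(cd,z):c,d=cd;return c+d*(z-c[2])/d[2]
def meet(a,b):
    A=np.stack([a[1],-b[1]],1);s=np.linalg.lstsq(A,b[0]-a[0],rcond=None)[0]
    p,q=a[0]+a[1]*s[0],b[0]+b[1]*s[1];return (p+q)/2,np.linalg.norm(p-q)
def blobs(m,amin=5):
    n,l,s,c=cv2.connectedComponentsWithStats(m.astype(np.uint8));return [(c[i].round(1).tolist(),s[i].tolist()) for i in range(1,n) if s[i,4]>=amin]
E
python3 - <<'E'
from h import *
b=np.load('pics/top.npy');a=np.load('pics/scene.npy')
h=cv2.cvtColor(b,cv2.COLOR_RGB2HSV);H,S,V=[h[...,i].astype(int) for i in range(3)]
sub=np.zeros(H.shape,bool);sub[195:322,178:338]=1
print('orange',blobs(sub&(H>5)&(H<20)&(S>120)&(V>80),8))
print('red',blobs(sub&((H<5)|(H>174))&(S>110)&(V>60),4))
for t in(60,80):print('dark',blobs(sub&(V<t),6))
g=np.median(b[195:322,178:338].reshape(-1,3),0);print(g)
box=sub&(V>140);print('dial',b[258,280],b[245,290])
hs=cv2.cvtColor(a,cv2.COLOR_RGB2HSV);m=np.zeros(H.shape,bool);m[190:230,295:335]=1
print('scene knob',blobs(m&(hs[...,2]<50),8))
print('blue tab',[x for x in blobs((hs[...,0]>100)&(hs[...,0]<125)&(hs[...,1]>150),8) if 250<x[0][0]<410])
print('blue top',blobs(sub&(H>100)&(H<125)&(S>130),8))
o=cv2.resize(b[190:325,175:340],None,fx=4,fy=4,interpolation=cv2.INTER_CUBIC);cv2.imwrite('pics/t1c.png',o[:,:,::-1])
E
```

```text
orange [([218.8, 252.1], [213, 246, 13, 13, 138])]
red [([270.1, 263.5], [268, 262, 5, 4, 15])]
dark [([216.7, 229.5], [181, 215, 68, 50, 1169]), ([247.1, 232.4], [245, 230, 5, 5, 9]), ([247.1, 240.4], [245, 236, 5, 9, 13]), ([239.5, 242.1], [235, 240, 9, 5, 17]), ([294.2, 257.6], [282, 244, 26, 29, 512]), ([274.2, 272.8], [273, 272, 3, 3, 6]), ([292.0, 282.5], [291, 282, 3, 2, 6]), ([194.0, 294.0], [190, 294, 9, 1, 9]), ([217.2, 298.1], [215, 296, 4, 6, 9]), ([194.0, 303.0], [189, 303, 11, 1, 11]), ([236.6, 304.0], [234, 302, 5, 4, 10]), ([208.5, 304.0], [206, 304, 6, 1, 6]), ([190.2, 309.2], [187, 309, 7, 2, 8]), ([214.9, 310.9], [211, 310, 9, 2, 10]), ([236.6, 312.9], [229, 312, 17, 3, 18]), ([250.6, 313.9], [248, 313, 7, 2, 8]), ([270.9, 315.6], [263, 315, 17, 2, 19]), ([285.1, 316.9], [282, 316, 8, 2, 9]), ([314.7, 319.3], [312, 319, 6, 2, 7])]
dark [([218.7, 232.0], [181, 214, 69, 52, 1844]), ([187.3, 234.2], [186, 229, 4, 11, 18]), ([186.9, 241.3], [184, 240, 7, 3, 11]), ([273.9, 243.9], [273, 243, 3, 3, 8]), ([293.9, 257.5], [280, 243, 29, 31, 576]), ([185.8, 246.0], [184, 245, 5, 3, 9]), ([185.6, 255.1], [184, 250, 4, 11, 19]), ([269.7, 253.0], [269, 252, 3, 3, 7]), ([183.8, 266.6], [182, 259, 5, 18, 34]), ([305.5, 271.5], [303, 269, 6, 6, 11]), ([274.7, 272.9], [273, 272, 4, 3, 9]), ([288.6, 275.2], [282, 272, 16, 6, 25]), ([292.0, 282.7], [291, 282, 3, 3, 7]), ([210.0, 299.9], [185, 292, 58, 17, 523]), ([255.3, 314.5], [184, 308, 142, 14, 369])]
[137. 137. 125.]
dial [84 88 84] [78 79 78]
scene knob [([314.6, 208.7], [307, 200, 17, 19, 239])]
blue tab [([399.0, 72.5], [368, 0, 74, 143, 4662]), ([341.7, 202.8], [338, 198, 9, 10, 48]), ([374.1, 229.6], [366, 225, 15, 9, 27]), ([369.0, 260.9], [351, 254, 36, 16, 48]), ([381.3, 317.4], [345, 292, 75, 52, 1773])]
blue top [([211.0, 225.4], [202, 223, 19, 5, 67]), ([185.6, 251.8], [181, 227, 10, 51, 228]), ([217.6, 300.2], [185, 292, 58, 17, 410])]
```

View pics/t1c.png

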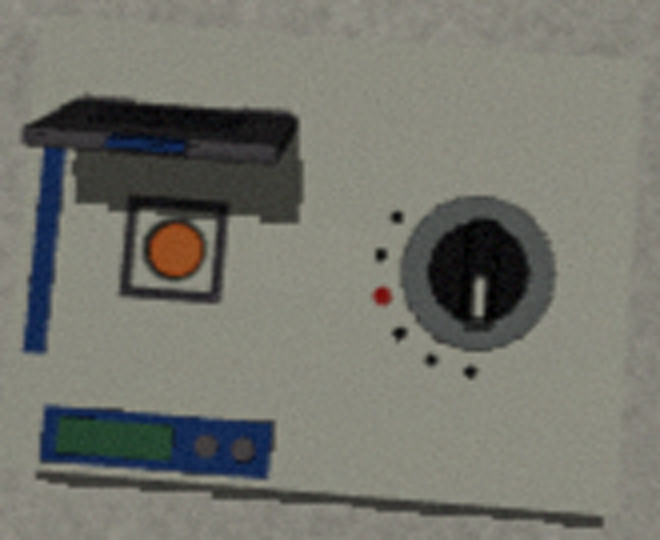

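```bash
python3 - <<'E'
from h import *
from scipy.optimize import least_squares
D=[(292,282.6),(282.7,280),(274.5,272.9),(270.1,263.5),(269.7,253),(273.9,243.9)]
P=np.array([plane(ray('top',d),80.5)[:2] for d in D])
f=lambda q:np.concatenate([[q[0]+q[2]*np.cos(q[3]-.419*i)-P[i,0],q[1]+q[2]*np.sin(q[3]-.419*i)-P[i,1]] for i in range(6)])
s=least_squares(f,[P[:,0].mean(),P[:,1].mean()-30,40,np.pi]);q=s.x;print(q,np.abs(s.fun).max())
yaw=q[3]-np.pi;print('yaw',yaw)
v=plane(ray('top',(218.8,252.1)),74)
print('vial',v); k=q[:2];print('yaw from vial',np.arctan2(*(v[:2]-k)[::-1])-np.pi/2, np.linalg.norm(v[:2]-k))
print('knob dial',plane(ray('top',(294.5,258.2)),86))
print('knob 2view',meet(ray('top',(294.2,257.6)),ray('scene',(314.6,208.7))))
print('tab 2view',meet(ray('top',(211,225.4)),ray('scene',(341.7,202.8))))
Rz=R.from_euler('z',yaw).as_matrix()[:2,:2]
c=k-Rz@[0,-68];print('meter',c)
hg=c+Rz@[56,66];print('hinge',hg)
# image of cover candidates: top-edge points
t=meet(ray('top',(211,225.4)),ray('scene',(341.7,202.8)))[0]
l=Rz.T@(t[:2]-hg);print('tab in hinge frame',l,t[2]-80.5,'angle',np.arctan2(t[2]-80.5,-l[0]),np.hypot(l[0],t[2]-80.5))
E
```

```text
[506.52382543 -24.00365832  43.39420852   3.07605385] 0.631383873192723
yaw -0.0655388019438834
vial [514.77126378 109.40806155  74.        ]
yaw from vial -0.06174087352033464 133.66640280544866
knob dial [505.6447739  -24.39460918  86.        ]
knob 2view (array([506.52850856, -23.75618172, 100.95413774]), np.float64(1.3808030440955985))
tab 2view (array([548.7827366 , 108.23794505, 196.13416866]), np.float64(0.14459843497951008))
meter [510.97727419  43.85035257]
hinge [571.17951283 106.04111122]
tab in hinge frame [-22.49256743   0.72531017] 115.6341686646519 angle 1.3786804327271749 117.80142848149691
```

Knob axis ≈ (506, −24), yaw ≈ −0.063, cover ≈ 1.38 rad, hinge ≈ (571,106). I'll close the fingers and go behind the cover, turning the tool half a turn so the last joint has room for the knob.

>>> {"fn": "servo_tool", "kwargs": {
  "plan": [
    [[1,0.5,0.8,0,0,0,1],[1,0.5,0.8,0,0,0,1],[1,0.5,0.8,0,0,0,1],[1,0.5,0.8,0,0,0,1],[1,0.5,0.8,0,0,0,1]]
  ]
}}

```text
t: 0.52
ee_pos: [294.5, -432.4, 302.3]
orientation: [-2.919, -1.159, 0.0]
ft_force: [-0.3, -0.2, 0.4]
width: 58.0
grasp_force: 0.0
```

>>> {"fn": "servo_tool", "kwargs": {
  "plan": [
    [[1,0.5,0.8,0,0,0,1],[1,0.5,0.8,0,0,0,1],[1,0.5,0.8,0,0,0,1],[1,0.5,0.8,0,0,0,1],[1,0.5,0.8,0,0,0,1]]
  ]
}}

```text
t: 0.93
ee_pos: [394.6, -272.3, 302.6]
orientation: [-2.599, -1.764, 0.0]
ft_force: [0.2, -0.1, 0.9]
width: 24.2
grasp_force: 0.0
```

>>> {"fn": "servo_tool", "kwargs": {
  "plan": [
    [[1,0.5,0.8,0,0,0,1],[1,0.5,0.8,0,0,0,1],[1,0.5,0.8,0,0,0,1],[1,0.5,0.8,0,0,0,1],[1,0.5,0.8,0,0,0,1]]
  ]
}}

```text
t: 1.35
ee_pos: [494.6, -112.2, 302.6]
orientation: [-2.155, -2.285, 0.0]
ft_force: [0.8, -0.8, 0.1]
width: 0.8
grasp_force: 0.0
```

```bash
python3 - <<'E'
from h import *
o=readout.get_obs();w=vision.get_image('wrist');np.save('pics/w1.npy',w);np.save('pics/w1o.npy',np.r_[o['ee_pos'],o['orientation']])
cv2.imwrite('pics/w1.png',w[:,:,::-1])
E
```

```text
(no output)
```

View pics/w1.png

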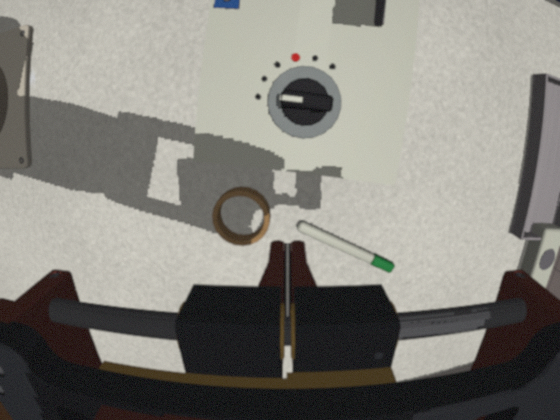

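>>> {"fn": "servo_tool", "kwargs": {
  "plan": [
    [[1,0.6,0.7,0,0,0,1],[1,0.6,0.7,0,0,0,1],[1,0.6,0.7,0,0,0,1],[1,0.6,0.7,0,0,0,1],[1,0.6,0.7,0,0,0,1]]
  ]
}}

```text
t: 1.82
ee_pos: [614.8, 27.5, 302.3]
orientation: [-1.61, -2.697, 0.001]
ft_force: [1.0, -0.9, -0.1]
width: 0.6
grasp_force: 0.0
```

>>> {"fn": "servo_tool", "kwargs": {
  "plan": [
    [[1,0.2,0.8,0,0,0,1],[1,0.2,0.8,0,0,0,1],[1,0,0.5,0,0,0,1],[1,0,0,0,0,0,1],[1,0,0,0,0,0,1]]
  ]
}}

```text
t: 2.23
ee_pos: [629.9, 111.5, 302.0]
orientation: [-0.984, -2.982, 0.001]
ft_force: [-0.7, 0.2, -0.6]
width: 0.2
grasp_force: 0.0
```

The wrist view shows the dial at (304,101), the bar in its middle, the red dot at (295,57) and the rest dot at (258,97). I'll measure these while finishing the turn.

```bash
python3 - <<'E'
from h import *
from scipy.optimize import least_squares
w=np.load('pics/w1.npy');q=np.load('pics/w1o.npy');o=dict(ee_pos=q[:3],orientation=q[3:])
h=cv2.cvtColor(w,cv2.COLOR_RGB2HSV);V=h[...,2].astype(int);m=np.zeros(V.shape,bool);m[45:145,245:350]=1
d=blobs(m&(V<75),4);print(d)
g=m&(V<150)&(V>50);
r=blobs(m&(h[...,1]>120)&((h[...,0]<8)|(h[...,0]>172)),4);print(r)
n=cv2.morphologyEx((m&(V<135)).astype(np.uint8),cv2.MORPH_OPEN,np.ones((7,7)))
b=max(blobs(n),key=lambda x:x[1][4]);cs=cv2.findContours(n,0,1)[0];e=cv2.fitEllipse(max(cs,key=len));print(b,e)
print('dial z86',plane(wray(o,e[0]),86))
print('2view dial',meet(wray(o,e[0]),ray('top',(294.5,258.2))))
print('red 2view',meet(wray(o,r[0][0]),ray('top',(270.1,263.5))))
for x in d:print(x[0],plane(wray(o,x[0]),80.5))
# white line & bar
wl=blobs(m&(V>150)&(np.hypot(*np.indices(V.shape)[::-1]-np.array([304,101])[:,None,None])<25)&True,4);print(wl,[plane(wray(o,x[0]),124) for x in wl])
E
```

```text
[([314.5, 57.6], [313, 56, 4, 4, 11]), ([277.1, 64.4], [276, 63, 3, 4, 11]), ([331.6, 66.1], [330, 65, 4, 3, 11]), ([263.9, 78.1], [263, 77, 3, 3, 8]), ([306.2, 101.9], [277, 78, 56, 47, 1682]), ([257.7, 96.1], [256, 95, 4, 3, 9])]
[([295.1, 56.9], [292, 54, 7, 7, 43])]
([305.8, 101.7], [275, 76, 60, 52, 2156]) ((306.2410888671875, 101.85338592529297), (50.34601974487305, 54.54745101928711), 75.0957260131836)
dial z86 [507.77708624 -23.49340722  86.        ]
2view dial (array([505.84429238, -23.90515411, 103.33778348]), np.float64(1.9444518405353002))
red 2view (array([495.64371277,  17.99786515,  82.13326159]), np.float64(0.47987437136464045))
[314.5, 57.6] [513.14478653  18.89577774  80.5       ]
[277.1, 64.4] [479.47017689  10.17815791  80.5       ]
[331.6, 66.1] [529.31477182  12.20232404  80.5       ]
[263.9, 78.1] [468.16055625  -3.28237575  80.5       ]
[306.2, 101.9] [508.05093313 -23.35664798  80.5       ]
[257.7, 96.1] [463.37893426 -20.3550717   80.5       ]
[([291.6, 98.1], [282, 95, 20, 7, 99])] [array([494.00772362, -22.51775129, 124.        ])]
```

>>> {"fn": "servo_tool", "kwargs": {
  "plan": [
    [[1,0,0,-0.6,0,0,1],[1,0,0,-0.6,0,0,1],[1,0,0,-0.6,0,0,1],[1,0,0,0,0,0,1],[1,0,0,0,0,0,1]]
  ]
}}

```text
t: 2.65
ee_pos: [628.8, 109.7, 228.1]
orientation: [-0.319, -3.121, 0.002]
ft_force: [0.5, -0.4, 0.4]
width: 0.9
grasp_force: 0.0
```

>>> {"fn": "servo_tool", "kwargs": {
  "plan": [
    [[1,-0.4,0,0.3,0,0,0.8],[1,-0.4,0,0.25,0,0,0.8],[1,-0.4,0,0,0,0,0],[1,-0.3,0.03,0,0,0,0],[1,-0.2,0.03,-0.05,0,0,0]]
  ]
}}

```text
t: 3.07
ee_pos: [561.2, 112.2, 250.9]
orientation: [0.107, 3.139, -0.0]
ft_force: [1.5, -0.4, 1.0]
width: 0.5
grasp_force: 0.8
```

>>> {"fn": "servo_tool", "kwargs": {
  "plan": [
    [[1,-0.2,0.01,-0.05,0,0,0],[1,-0.2,0.01,-0.08,0,0,0],[1,-0.2,0.01,-0.1,0,0,0],[1,-0.2,0.01,-0.12,0,0,0],[1,-0.18,0.01,-0.12,0,0,0]]
  ]
}}

```text
t: 3.48
ee_pos: [522.2, 114.4, 231.2]
orientation: [-0.107, -3.14, -0.0]
ft_force: [1.1, 0.3, -0.0]
width: 0.4
grasp_force: 0.6
```

>>> {"fn": "servo_tool", "kwargs": {
  "plan": [
    [[1,-0.15,0.01,-0.15,0,0,0],[1,-0.15,0.01,-0.16,0,0,0],[1,-0.13,0,-0.18,0,0,0],[1,-0.12,0,-0.2,0,0,0],[1,-0.1,0,-0.2,0,0,0]]
  ]
}}

```text
t: 3.9
ee_pos: [496.3, 115.2, 195.4]
orientation: [-0.107, -3.14, -0.0]
ft_force: [1.1, 1.2, 0.6]
width: 0.5
grasp_force: 0.5
```

>>> {"fn": "servo_tool", "kwargs": {
  "plan": [
    [[1,-0.08,0,-0.2,0,0,0],[1,-0.06,0,-0.2,0,0,0],[1,-0.03,0,-0.2,0,0,0],[1,0,0,-0.12,0,0,0],[1,0,0,0,0,0,0]]
  ]
}}

```text
t: 4.32
ee_pos: [489.6, 115.1, 168.4]
orientation: [-0.107, -3.137, 0.001]
ft_force: [-8.9, 0.3, 21.4]
width: 0.5
grasp_force: 11.0
```

>>> {"fn": "servo_tool", "kwargs": {
  "plan": [
    [[1,0,0,0,0,0,0],[1,0,0,0,0,0,0],[1,0,0,0,0,0,0],[1,0,0,0.6,0,0,0],[-1,0,0,1,0,0,0]]
  ]
}}

```text
t: 4.73
ee_pos: [487.9, 114.6, 228.8]
orientation: [-0.107, -3.132, 0.003]
ft_force: [0.2, -0.2, 0.4]
width: 4.4
grasp_force: 0.0
```

>>> {"fn": "servo_tool", "kwargs": {
  "plan": [
    [[-1,0,-0.6,0.5,0,0,0],[-1,0.2,-0.7,0.2,0,0,0],[-1,0.2,-0.7,0,0,0,0],[-1,0,-0.7,0,0,0,0],[-1,0,-0.7,0,0,0,0]]
  ]
}}

```text
t: 5.15
ee_pos: [506.4, -22.2, 259.4]
orientation: [0.107, 3.139, -0.0]
ft_force: [0.9, 1.1, -0.3]
width: 37.0
grasp_force: 0.0
```

```bash
python3 - <<'E'
from h import *
o=readout.get_obs();print(o['ee_pos'],o['ft_force'])
w=vision.get_image('wrist');s=vision.get_image('scene')
p=np.vstack([w[:,:],s[:,:]]);p=np.hstack([w[:,80:480],s[130:340,200:430].repeat(2,0)[:,:].repeat(1,1)]) 
cv2.imwrite('pics/w2.png',p[:,:,::-1]);np.save('pics/w2.npy',w);np.save('pics/w2o.npy',np.r_[o['ee_pos'],o['orientation']])
E
```

```text
[506.39373349 -22.21180326 259.4149393 ] [ 0.86944806  1.05825145 -0.33758796]
```

View pics/w2.png

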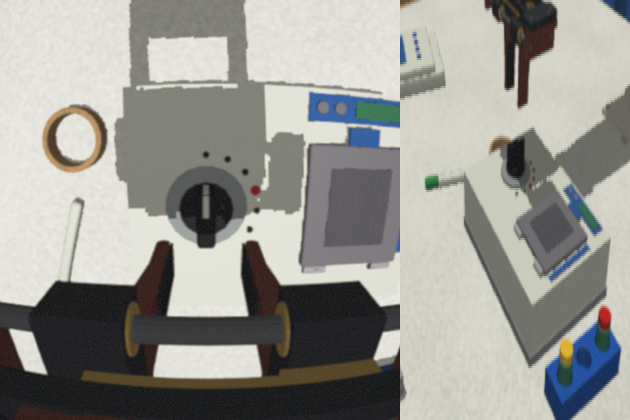

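The cover lies flat in both views; knob at about (206,205) in the crop, between the open fingers, dots at (206,154)…(250,229). I'll fit the axis from the dots and the bar.

```bash
python3 - <<'E'
from h import *
from scipy.optimize import least_squares
def fit(P):
    f=lambda q:np.concatenate([[q[0]+q[2]*np.cos(q[3]-.419*i)-P[i,0],q[1]+q[2]*np.sin(q[3]-.419*i)-P[i,1]] for i in range(6)])
    s=least_squares(f,[506,-24,43,np.pi]);return s.x[:3],s.x[3]-np.pi,np.abs(s.fun).max()
for n,U in(('w1',[(257.7,96.1),(263.9,78.1),(277.1,64.4),(295.1,56.9),(314.5,57.6),(331.6,66.1)]),('w2',[(286,154.5),(307.5,159),(325,172),(335.5,190),(336.5,210.5),(329.5,229.5)])):
    q=np.load(f'pics/{n}o.npy');o=dict(ee_pos=q[:3],orientation=q[3:])
    print(n,fit(np.array([plane(wray(o,u),80.5)[:2] for u in U])))
# bar/line from two wrist views
w=np.load('pics/w2.npy');V=w.max(2).astype(int);m=np.zeros(V.shape,bool);m[182:222,278:294]=1
b=blobs(m&(V>70),15);print(b)
q1=np.load('pics/w1o.npy');o1=dict(ee_pos=q1[:3],orientation=q1[3:])
for x in b:print(meet(wray(o,x[0]),wray(o1,(291.6,98.1))),plane(wray(o,x[0]),124))
E
```

```text
w1 (array([505.61767242, -23.74568935,  42.52896553]), np.float64(-0.0651466706289332), np.float64(0.14691876129393222))
w2 (array([505.50531371, -22.05120864,  42.76221652]), np.float64(-0.06474944920765058), np.float64(0.19412140627933994))
[([285.5, 202.1], [282, 185, 8, 34, 222])]
(array([494.08977023, -22.11035949, 109.21460374]), np.float64(0.8947135856485711)) [489.97462898 -21.30608171 124.        ]
```

>>> {"fn": "servo_tool", "kwargs": {
  "plan": [
    [[-1,0,0,0,0,0,0],[-1,0,0,0,0,0,0],[-1,0,-0.02,-0.5,0,0,0],[-1,0,0,-0.5,0,0,0],[-1,0,0,-0.5,0,0,0]]
  ]
}}

```text
t: 5.67
ee_pos: [506.3, -20.5, 198.9]
orientation: [0.105, 3.139, 0.0]
ft_force: [0.7, 0.3, -0.5]
width: 78.5
grasp_force: 0.0
```

>>> {"fn": "servo_tool", "kwargs": {
  "plan": [
    [[-1,0,0,-0.3,0,0,0],[-1,0,0,-0.22,0,0,0],[-1,0,0,0,0,0,0],[1,0,0,0,0,0,0],[1,0,0,0,0,0,0]]
  ]
}}

```text
t: 6.08
ee_pos: [506.6, -21.3, 179.3]
orientation: [0.106, 3.139, -0.0]
ft_force: [-0.4, 0.7, 0.2]
width: 77.7
grasp_force: 0.0
```

>>> {"fn": "servo_tool", "kwargs": {
  "plan": [
    [[1,0,0,0,0,0,0],[1,0,0,0,0,0,0],[1,0,0,0,0,0,0],[1,0,0,0,0,0,0],[1,0,0,0,0,0,0]]
  ]
}}

```text
t: 6.5
ee_pos: [506.2, -21.7, 178.9]
orientation: [0.107, 3.139, -0.0]
ft_force: [0.6, 0.4, -0.6]
width: 44.4
grasp_force: 0.0
```

>>> {"fn": "servo_tool", "kwargs": {
  "plan": [
    [[1,0,0,0,0,0,0],[1,0,0,0,0,0,0],[1,0,0,0,0,0,0],[1,0,0,0,0,0,0],[1,0,0,0,0,0,0]]
  ]
}}

```text
t: 6.92
ee_pos: [506.0, -22.9, 178.7]
orientation: [-0.104, -3.14, 0.004]
ft_force: [-1.1, -6.7, 1.1]
width: 13.9
grasp_force: 30.0
```

Gripped at width 13.9. The sideways force says the axis lies about 1 mm further to −y, so I'll correct that and start turning.

>>> {"fn": "servo_tool", "kwargs": {
  "plan": [
    [[1,0,-0.03,0,0,0,0],[1,0,0,0,0,0,-0.6],[1,0,0,0,0,0,-0.6],[1,0,0,0,0,0,-0.6],[1,0,0,0,0,0,-0.6]]
  ]
}}

```text
t: 7.33
ee_pos: [506.0, -23.3, 178.7]
orientation: [-0.438, -3.111, 0.001]
ft_force: [-0.2, -4.2, 0.7]
width: 14.0
grasp_force: 30.0
```

>>> {"fn": "servo_tool", "kwargs": {
  "plan": [
    [[1,0,0,0,0,0,-0.6],[1,0,0,0,0,0,-0.6],[1,0,0,0,0,0,-0.6],[1,0,0,0,0,0,-0.6],[1,0,0,0,0,0,0]]
  ]
}}

```text
t: 7.75
ee_pos: [506.0, -23.5, 178.7]
orientation: [-0.761, -3.048, 0.002]
ft_force: [-1.3, -5.2, 1.1]
width: 13.8
grasp_force: 30.0
```

>>> {"fn": "servo_tool", "kwargs": {
  "plan": [
    [[1,0,0,0,0,0,-0.6],[1,0,0,0,0,0,-0.6],[1,0,0,0,0,0,-0.6],[1,0,0,0,0,0,-0.6],[1,0,0,0,0,0,-0.6]]
  ]
}}

```text
t: 8.17
ee_pos: [505.8, -23.7, 178.7]
orientation: [-1.152, -2.923, 0.002]
ft_force: [-2.1, -7.0, 1.4]
width: 13.6
grasp_force: 30.0
```

>>> {"fn": "servo_tool", "kwargs": {
  "plan": [
    [[1,0,0,0,0,0,-0.6],[1,0,0,0,0,0,-0.6],[1,0,0,0,0,0,-0.6],[1,0,0,0,0,0,-0.6],[1,0,0,0,0,0,-0.6]]
  ]
}}

```text
t: 8.58
ee_pos: [505.7, -23.8, 178.7]
orientation: [-1.523, -2.748, 0.003]
ft_force: [-2.2, -9.0, 3.7]
width: 13.5
grasp_force: 30.0
```

>>> {"fn": "servo_tool", "kwargs": {
  "plan": [
    [[1,0,0,0,0,0,-0.6],[1,0,0,0,0,0,-0.6],[1,0,0,0,0,0,-0.6],[1,0,0,0,0,0,-0.6],[1,0,0,0,0,0,-0.6]]
  ]
}}

```text
t: 9.0
ee_pos: [505.4, -23.9, 178.7]
orientation: [-1.869, -2.525, 0.004]
ft_force: [-4.1, -9.0, 3.5]
width: 14.3
grasp_force: 30.0
```

>>> {"fn": "servo_tool", "kwargs": {
  "plan": [
    [[1,0,0,0,0,0,-0.6],[1,0,0,0,0,0,0],[1,0,0,0,0,0,0],[1,0,0,0,0,0,0],[1,0,0,0,0,0,0]]
  ]
}}

```text
t: 9.42
ee_pos: [505.4, -23.9, 178.7]
orientation: [-1.931, -2.478, 0.004]
ft_force: [-3.6, -8.6, 2.8]
width: 13.5
grasp_force: 30.0
```

```bash
python3 - <<'E'
from h import *
o=readout.get_obs();print(o['ee_pos'],o['moment'],o['qvel'].round(3));v=o['orientation'];print('turn',np.pi-.065-2*np.arctan2(v[1],v[0])%(2*np.pi))
w=vision.get_image('wrist');s=vision.get_image('top')
cv2.imwrite('pics/w3.png',np.hstack([cv2.resize(w[90:300,180:400],None,fx=2,fy=2),cv2.resize(s[210:315,180:270+70],None,fx=2,fy=4)])[:,:,::-1]);np.save('pics/w3.npy',w)
E
```

```text
[505.42860012 -23.92325226 178.66979723] [-1.49680447  0.35849921  0.17973051] [-0.     0.     0.    -0.001  0.    -0.   ]
turn 1.2587479582098902
```

View pics/w3.png

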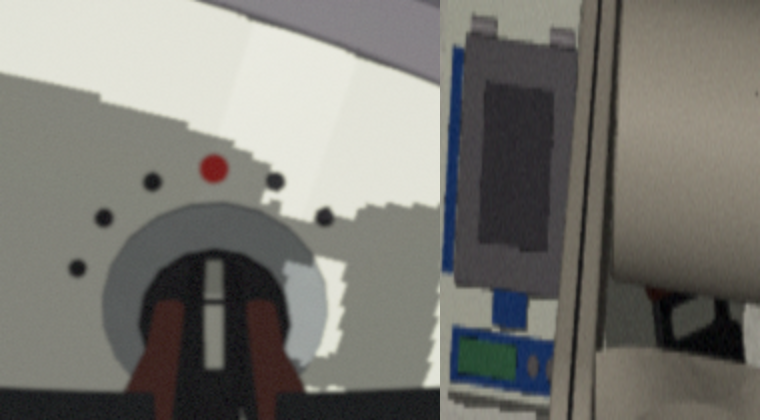

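The white line (column 214 in the crop) points straight at the red dot (214,168). The cover is flat and the tool has turned 1.259 rad, so I'm handing in.

```bash
python3 -c "
from workcell import close_job
print(close_job())"
```

```text
the job is handed in; nothing more can be done
None
```

The cover is shut over the vial and the knob is still gripped at the third stop; the tool had turned 1.259 rad against a target of 1.257. The job was handed in after about 9.5 s of the 58 s, and no verdict came back.

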